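# Mix the glaze sample and hold it up

### The arm

A 7-joint arm with a two-finger parallel gripper is mounted at the origin on the work surface. World frame = base frame: x ahead of the robot, y to its left, z up, the work surface at z = 0. Lengths are in m, angles in degrees, forces in N, time in s.
With the tool pointing down it reaches from about 0.425 to 0.875 m from the base axis. Payload 4.7 kg.
Tool frame: the origin (TCP) lies on the centre line of the jaws, within the pads' length; the fingertips stand 14 mm ahead of it and the grasp point (between the pads) lies 5 mm behind it; z points along the fingers, y is the line along which they close (so a half turn about z gives the same grasp; the last joint's range is limited). The gripper opens to 87 mm and grips with 3 to 60 N. Pads are 19 mm wide; open, the fingers measure 117 mm over their backs; the gripper's body (75 mm by 190 mm) begins 51 mm behind the grasp point.
Start: joints at [-62.275, 18.392, -4.016, 83.108, 1.295, 78.541, -3.26], TCP at [0.294, 0.58, 0.237] pointing down, gripper open.
Joint ranges: [-163.93, 163.93], [-17.29, 119.83], [-79.2, 71.16], [3.27, 140.29], [-89.18, 269.18], [5.43, 117.66], [-154.24, 154.24]. Speed limits (degrees/s): [147.25, 147.25, 180, 180, 180, 180, 180].

### API

Orientations are given as [roll, pitch, yaw] about the fixed x, y, z axes, in that order (R = Rz(yaw) Ry(pitch) Rx(roll)).
In Python, from cell import env gives the robot as it stands.
- The arm moves only by the tool jog_arm, never from a script. Its argument "motion" is a list that holds one entry, the list of rows, each a list of 7 numbers: the shift along the tool's x, y, z in units of 0.1 m (1.0 is 0.1 m), then the turn, a rotation vector about the tool's x, y, z in units of 180 degrees (1.0 is 180 degrees), then the closure, from 0 (fully open) to 1 (shut). A call has 1 to 5 rows; each row is the pose to reach, as a shift and turn from the pose commanded when the call began, along the tool's axes at that moment, turning the shorter way round; what a row does not reach only later rows make up. A row lasts 1/10 s, in which the tool goes at most 50 mm and 8.59 degrees, less where a joint would pass 70% of its speed; a pose out of reach is approached as far as the arm can. A call with a number of a shift or a turn outside -1 to 1 is refused whole. A call with a gripper value outside its range is refused whole. The fingers move at their own pace and stop on an object; "grip_force" is the grip in N (left out, the last holds). Time passes only in rows, so rows that repeat a pose let the fingers close. It gives the time, the measured TCP pose, the force, the opening and the grip force at its end, in the units of the state.
- env.get_obs(): the state, without advancing time (a new reading comes with each control period).
- env.read_camera(name): name is "scene" or "side" or "wrist"; returns (picture, depth): 400x640x3 uint8, red, green, blue; 400x640 float32, m along the optical axis (not along the pixel's ray), 0 where there is no reading.
- env.camera_info(name): a dict with "camera_matrix" (3x3 intrinsics, pixels), "origin" and "orientation" of the camera in the world; the wrist camera has in their place "mount" (4x4, takes a point from camera to tool coordinates, whose origin is the TCP and whose axes are the flange's). Camera axes: x right, y down, z forward; pixel columns grow to the right and rows downward; lengths in m; the calibration is good to about 2 mm. A picture is of the moment at which its call begins: read the wrist's pose just before it. camera_info takes no time and is no camera call.
- env.sign_off(): hands the job in; it is judged then, once.
The state is a dict: "time_s": time; "qpos": joint angles; "joint_velocities": joint speeds; "effort": joint torques, N m; "tool_pos": TCP position; "tool_rot": TCP orientation; "force": force on the tool from outside, world axes, zero at the start; "wrist_torque": the same for the moment, N m; "grip_width": finger opening in m; "grasp_force": force on a finger pad.
Only numpy, scipy, OpenCV 4.12 (cv2) and the standard library are available. Lean on these libraries where they do the work, as an engineer would, in place of code of your own. Each camera call takes 0.05 s, during which the arm holds its last target. There are 200 camera calls.

### The job

Take the blue-capped glaze sample jar out of the wooden rack and, keeping hold of it, press it upright down onto the middle of the orange sprung pad of the touch mixer until the pad is fully down, keeping it down for about two seconds. Then lift the jar off and finish while holding it in the gripper, upright and still in the air, with its bottom at least 10 cm higher than the pad; do not let go of it or put it down. Keep the jar upright throughout and leave the other jars, the bowl and the plaster mould where they are.

Things in the scene. Friction and masses are not known exactly. Their poses are not given: they have to be found in the camera images.
- jar_blue: the jar to use: closed upright round jar, grey body 46 mm in diameter and 85 mm high with a brown band, blue cap 40 mm in diameter, 13 mm high, on top; 98 mm high overall, 150 to 310 g. Origin: centre of its underside; z up. Any yaw (it is round). It stands 15 mm deep in a well of the rack
- jar_white: same size of jar with a white cap, in another well of the rack; not to be disturbed. Origin: centre of its underside
- jar_yellow: same size of jar with a yellow cap, in another well of the rack; not to be disturbed. Origin: centre of its underside
- rack: fixed wooden block 90 mm (its x) by 300 mm (its y) by 30 mm high with three round wells 54 mm in diameter, 15 mm deep, in a row along its y at -100, 0 and +100 mm; which jar is in which well varies. Origin: centre of its underside, on the table
- mixer: fixed touch mixer: grey housing 150 by 150 mm, 68 mm high, with a round orange sprung pad above its middle. Origin: centre of its underside, on the table; z up
- pad_top (a point): centre of the flat top face of the orange pad (72 mm in diameter), 92 mm above the table at rest; moves down with the pad
- pad (a joint): how far the orange pad is pressed down, in m: 0 at rest, 0.008 fully down (hard stop). The spring needs 4 N to start and 12 N to be fully down; it springs back when released
- bowl: loose terracotta bowl, 110 mm across and 50 mm high, on the table beyond the rack and mixer; not to be disturbed. Origin: centre of its underside
- mould: loose white plaster casting mould, an eight-sided drum 110 mm across and 70 mm high, on the table beyond; not to be disturbed. Origin: centre of its underside
Things that resemble listed ones, but are neither listed nor needed, are in the scene too. What is shaped like the mixer but red is not meant.

How it is judged (in metres and radians):
On the way, in this order (a step that is already met when the one before it is completed fails the run):
1. the blue-capped jar is lifted out of the rack in the gripper (z of jar_blue in the frame of rack above 0.04 m and contact force between jar_blue and rack below 0.1 N and contact force between the fingers and jar_blue above 2 N), for 0.2 s.
2. the held jar stands upright on the middle of the pad (within 20 mm) and keeps it fully down (7 of its 8 mm or more) for a second (value of joint pad above 0.007 m and contact force between jar_blue and mixer above 5 N and horizontal distance between jar_blue and pad_top below 0.02 m and angle between jar_blue's own z axis and vertical below 0.15 rad and contact force between the fingers and jar_blue above 2 N), for 1 s.
At the end, for the whole second after the job is handed in: gripper holds the blue-capped jar off mixer and rack (finger force over 2 N), underside over 90 mm above the pad top, upright within 0.12 rad, under 20 mm/s and 0.15 rad/s; pad back up within 1 mm; other jars, bowl and mould upright within 30 mm of their places (z of jar_blue in the frame of pad_top above 0.09 m and angle between jar_blue's own z axis and vertical below 0.12 rad and linear speed of jar_blue below 0.02 m/s and angular speed of jar_blue below 0.15 rad/s and contact force between the fingers and jar_blue above 2 N and contact force between jar_blue and mixer below 0.1 N and contact force between jar_blue and rack below 0.1 N and value of joint pad below 0.001 m and not (distance of jar_white from where it was at the start of the episode above 0.03 m or angle between jar_white's own z axis and vertical above 0.4 rad) and not (distance of jar_yellow from where it was at the start of the episode above 0.03 m or angle between jar_yellow's own z axis and vertical above 0.4 rad) and not (distance of bowl from where it was at the start of the episode above 0.03 m or angle between bowl's own z axis and vertical above 0.4 rad) and not (distance of mould from where it was at the start of the episode above 0.03 m or angle between mould's own z axis and vertical above 0.4 rad)); the arm keeps its last pose, push and grip.
It fails at once if another jar is pushed more than 30 mm from its place or tipped over ((distance of jar_white from where it was at the start of the episode above 0.03 m or angle between jar_white's own z axis and vertical above 0.4 rad) or (distance of jar_yellow from where it was at the start of the episode above 0.03 m or angle between jar_yellow's own z axis and vertical above 0.4 rad)).
It fails at once if the bowl or the mould is pushed more than 30 mm from its place or tipped over ((distance of bowl from where it was at the start of the episode above 0.03 m or angle between bowl's own z axis and vertical above 0.4 rad) or (distance of mould from where it was at the start of the episode above 0.03 m or angle between mould's own z axis and vertical above 0.4 rad)).
It fails at once if the gripper lets go of the blue-capped jar once it is out of the rack (z of jar_blue in the frame of rack above 0.04 m and contact force between the fingers and jar_blue below 0.05 N).
It fails at once if the blue-capped jar is tilted by more than 0.4 rad (angle between jar_blue's own z axis and vertical above 0.4 rad).
It also fails if it takes over 58 s, if anything falls off the work surface, if the arm or the gripper's body presses on something with over 40 N, if the wrist force passes 120 N, or if a joint passes its speed limit or range.

## Working session

There is one attempt and no reset: what is moved stays moved. The work goes in short steps, Python scripts to look and compute and a tool call to move; the robot and the scene stay as the last step left them, time stands still between calls to the robot, and variables do not carry over. Pictures are saved under pics/ and viewed, at most 10 in all, crops included, and the job is handed in when it is done.

Besides the shell and the picture viewer there is one more tool, called after "Call:" as name([rows], argument=value, ...), one row to a line, values as JSON. jog_arm: Moves the arm, as the interface text tells. Shifts and turns lie within -1 to 1; 1 stands for 0.1 m of shift or 180 degrees of turn. Its arguments: {"type":"object","properties":{"motion":{"type":"array","items":{"type":"array","items":{"type":"array","items":{"type":"number"}}}},"grip_force":{"type":"number"}},"required":["motion"]}

```bash
mkdir -p pics; cat > h.py <<'E'
import numpy as np,cv2
from scipy.spatial.transform import Rotation as R
from cell import env
def snap(n,f):
    p,d=env.read_camera(n); cv2.imwrite(f'pics/{f}.png',p[:,:,::-1]); np.save(f'pics/{f}.npy',d); return p,d
def world(n,d,u,v):
    i=env.camera_info(n); K=np.array(i['camera_matrix']); z=np.asarray(d)
    c=np.stack([(u-K[0,2])/K[0,0]*z,(v-K[1,2])/K[1,1]*z,z],-1)
    o=np.array(i['orientation'])
    Rm=o if o.shape==(3,3) else R.from_euler('xyz',o,degrees=True).as_matrix()
    return c@Rm.T+np.array(i['origin'])
E
python3 - <<'E'
from h import *
print(env.camera_info('scene'),env.camera_info('side'),env.camera_info('wrist'))
o=env.get_obs();print(o)
a=snap('scene','s0')[0];b=snap('side','d0')[0]
E
```

```text
{'camera_matrix': array([[472.19213375,   0.        , 319.00604801],
       [  0.        , 472.19213375, 201.3229336 ],
       [  0.        ,   0.        ,   1.        ]]), 'origin': array([ 0.99516088, -0.65077176,  0.80327792]), 'orientation': array([-133.53503417,    1.1213813 ,   34.27407253])} {'camera_matrix': array([[368.79228178,   0.        , 323.11310149],
       [  0.        , 368.79228178, 192.37685469],
       [  0.        ,   0.        ,   1.        ]]), 'origin': array([0.40313391, 0.61800959, 0.71051347]), 'orientation': array([-134.24348926,    0.19966791, -168.32514955])} {'camera_matrix': array([[346.38260672,   0.        , 316.14935428],
       [  0.        , 346.38260672, 200.75844181],
       [  0.        ,   0.        ,   1.        ]]), 'mount': array([[-4.23317318e-04, -9.70118774e-01, -2.42630140e-01,
         6.70880879e-02],
       [ 9.99999889e-01, -4.60783879e-04,  9.76705535e-05,
         4.26822930e-04],
       [-2.06552095e-04, -2.42630072e-01,  9.70118862e-01,
        -1.48546296e-01],
       [ 0.00000000e+00,  0.00000000e+00,  0.00000000e+00,
         1.00000000e+00]])}
{'time_s': 0.0, 'qpos': array([-62.27395387,  18.43820814,  -4.01647416,  83.1752033 ,
         1.294916  ,  78.5372849 ,  -3.25788962]), 'joint_velocities': array([-0.01173595,  0.04748373, -0.02782301, -0.00728561, -0.03595102,
       -0.04154114, -0.0669588 ]), 'effort': array([ 1.45057429e-04, -4.91286707e+01, -4.03881194e-01, -3.12531745e+01,
       -6.38139085e-02,  4.37336485e-02,  1.76155627e-04]), 'tool_pos': array([0.29406991, 0.57910438, 0.23546859]), 'tool_rot': array([-1.79894541e+02,  5.20776512e-03,  1.53086703e+02]), 'force': array([ 0.26362806, -0.08883767,  0.00773791]), 'wrist_torque': array([ 0.03206318,  0.00849039, -0.05342291]), 'grasp_force': 0.0, 'grip_width': 0.08726572772144998}
```

View pics/s0.png

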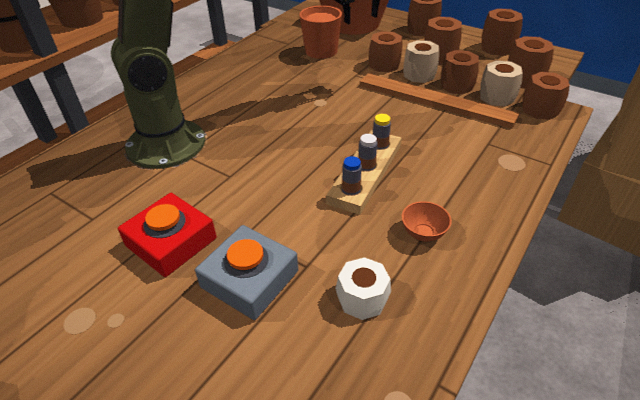

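View pics/d0.png

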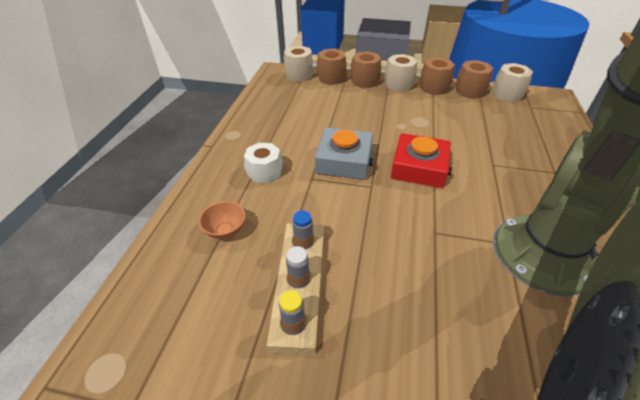

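The scene shows these candidates:
- Caps: blue (352,163), white (368,140) and yellow (382,119).
- Pads: grey mixer (245,254), and a red decoy at (162,217).

The side view agrees, with the blue cap at (302,218) and the grey mixer's pad at (345,139). I choose the blue cap and the grey mixer. Next I'll measure both and check them in a crop.

```bash
python3 - <<'E'
from h import *
for n,f in (('scene','s0'),('side','d0')):
    d=np.load(f'pics/{f}.npy');im=cv2.imread(f'pics/{f}.png')
    hsv=cv2.cvtColor(im,cv2.COLOR_BGR2HSV).astype(int)
    U,V=np.meshgrid(np.arange(640.),np.arange(400.))
    W=world(n,d,U,V);ok=(d>0)&(W[...,0]>.2)&(W[...,0]<1)&(abs(W[...,1])<.8)
    H,S,Vv=hsv[...,0],hsv[...,1],hsv[...,2]
    rois={'scene':dict(blue=(352,163,14),white=(368,140,12),yellow=(382,119,12),pad=(245,254,26),redpad=(162,217,24),bowl=(427,222,28),mould=(363,288,32)),
      'side':dict(blue=(302,218,14),white=(297,256,14),yellow=(291,302,15),pad=(345,139,20),redpad=(425,147,20),bowl=(223,220,26),mould=(263,162,24))}[n]
    for k,(u,v,r) in rois.items():
        m=ok&(abs(U-u)<r)&(abs(V-v)<r)
        if k in('blue','white','yellow'): m&=(W[...,2]>.104)
        elif 'pad' in k: m&=(W[...,2]>.085)&(H<20)&(S>180)
        else: m&=W[...,2]>.02
        P=W[m]
        if len(P)==0: print(n,k,'none');continue
        zt=np.percentile(P[:,2],95)
        T=P[P[:,2]>zt-.004] if k not in('bowl','mould') else P
        print(n,k,len(T),'ztop %.3f'%zt,T.mean(0).round(4),'mid',((T.max(0)+T.min(0))/2).round(4),'ext',np.ptp(T,0).round(3))
im=cv2.imread('pics/s0.png')
a=cv2.resize(im[120:320,190:410],None,fx=2.7,fy=2.7,interpolation=cv2.INTER_CUBIC);cv2.imwrite('pics/c0.png',a)
# pad in one line: rack & mixer yaw
d=np.load('pics/s0.npy');U,V=np.meshgrid(np.arange(640.),np.arange(400.));W=world('scene',d,U,V)
for nm,z0,z1,(x0,x1,y0,y1) in(('rack',.024,.034,(320,405,130,215)),('mixer',.062,.072,(190,305,225,320))):
    m=(d>0)&(W[...,2]>z0)&(W[...,2]<z1)&(U>x0)&(U<x1)&(V>y0)&(V<y1)
    print(nm,m.sum(),cv2.minAreaRect(W[m][:,:2].astype(np.float32)*1000))
E
```

```text
scene blue 142 ztop 0.112 [0.5621 0.0981 0.1105] mid [0.5617 0.0997 0.1108] ext [0.039 0.04  0.005]
scene white 118 ztop 0.112 [0.5489 0.1979 0.1104] mid [0.5488 0.198  0.1112] ext [0.036 0.04  0.006]
scene yellow 93 ztop 0.112 [0.5337 0.2963 0.1104] mid [0.533  0.2953 0.1108] ext [0.037 0.039 0.005]
scene pad 719 ztop 0.092 [ 0.5208 -0.2405  0.09  ] mid [ 0.5201 -0.2399  0.0909] ext [0.07  0.07  0.006]
scene redpad 443 ztop 0.088 [ 0.3    -0.2559  0.0864] mid [ 0.2988 -0.2556  0.0874] ext [0.071 0.07  0.005]
scene bowl 974 ztop 0.048 [0.7628 0.0958 0.0362] mid [0.7653 0.0836 0.0353] ext [0.109 0.111 0.031]
scene mould 2405 ztop 0.070 [ 0.7467 -0.16    0.0598] mid [ 0.7426 -0.1498  0.0465] ext [0.099 0.102 0.053]
side blue 196 ztop 0.115 [0.5591 0.1016 0.1137] mid [0.559  0.1006 0.114 ] ext [0.038 0.039 0.005]
side white 263 ztop 0.115 [0.5449 0.2012 0.1138] mid [0.5454 0.2013 0.114 ] ext [0.039 0.039 0.005]
side yellow 345 ztop 0.116 [0.5304 0.2997 0.114 ] mid [0.5308 0.2989 0.1143] ext [0.039 0.039 0.005]
side pad 265 ztop 0.094 [ 0.518  -0.2333  0.0923] mid [ 0.5164 -0.2365  0.0926] ext [0.067 0.072 0.005]
side redpad 309 ztop 0.090 [ 0.2969 -0.2525  0.0885] mid [ 0.2968 -0.2532  0.0889] ext [0.069 0.072 0.005]
side bowl 906 ztop 0.051 [0.7713 0.0764 0.0381] mid [0.7633 0.0864 0.0371] ext [0.107 0.11  0.034]
side mould 1109 ztop 0.072 [ 0.7305 -0.1281  0.0589] mid [ 0.7351 -0.1431  0.0471] ext [0.099 0.103 0.054]
rack 1317 ((547.2547607421875, 197.71060180664062), (91.61389923095703, 303.87762451171875), 8.459651947021484)
mixer 3313 ((476.0343933105469, -240.34918212890625), (238.52432250976562, 149.9384307861328), 0.4721751809120178)
```

View pics/c0.png

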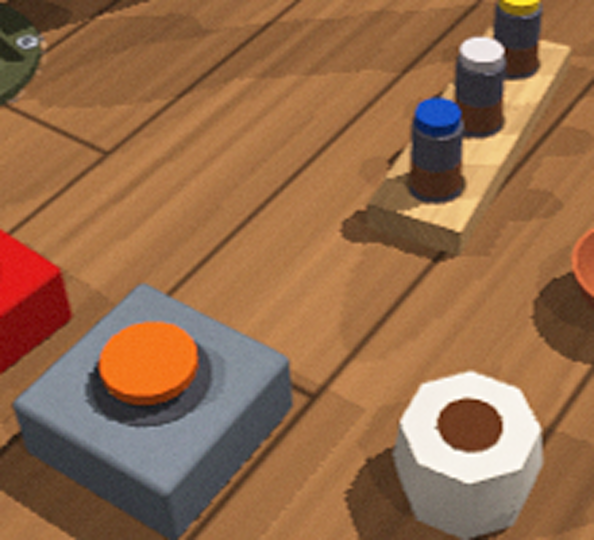

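The crop confirms the blue cap at the near end of the rack and the grey mixer with its orange pad. The two cameras agree to about 3 mm, and heights and sizes match the description:
- **Jar:** about (0.5605, 0.0995), top at 0.113.
- **Pad:** about (0.519, -0.239), top at 0.092.

I'll close across the rack row, so the tool yaw is 98°.

```bash
cat >> h.py <<'E'
def go(x,y,z,yaw=98.2):
    o=env.get_obs();r=R.from_euler('xyz',o['tool_rot'],degrees=True)
    s=r.inv().apply(np.array([x,y,z])-o['tool_pos'])/.1
    t=(r.inv()*R.from_euler('xyz',[180,0,yaw],degrees=True)).as_rotvec()/np.pi
    print('t',round(o['time_s'],2),'pos',o['tool_pos'].round(4),'rot',o['tool_rot'].round(2),'shift',s.round(3),'turn',t.round(4),'F',o['force'].round(1),'grip',round(o['grip_width'],4),round(o['grasp_force'],1))
E
python3 -c "
from h import *
go(.5605,.0995,.237)"
```

```text
t 0.1 pos [0.2941 0.5791 0.2356] rot [-1.7990e+02  1.0000e-02  1.5308e+02] shift [-4.547 -3.071 -0.008] turn [-5.000e-04  3.000e-04  3.049e-01] F [-0.5  0.1 -0.8] grip 0.0872 0.0
```

Call:
jog_arm([
  [[-0.3, -0.2, 0, 0, 0, 0, 0], [-0.65, -0.43, 0, 0, 0, 0, 0], [-1, -0.68, 0, 0, 0, 0, 0]],
])

```text
time_s: 0.4
tool_pos: [0.3529, 0.4725, 0.2358]
tool_rot: [-179.9, 0.0, 153.2]
force: [1.5, 0.4, -0.1]
grip_width: 0.0871
grasp_force: 0.0
```

Call:
jog_arm([
  [[-0.35, -0.23, 0, 0, 0, 0, 0], [-0.7, -0.46, 0, 0, 0, 0, 0], [-1, -0.68, 0, 0, 0, 0, 0]],
])

```text
time_s: 0.7
tool_pos: [0.4121, 0.3654, 0.2362]
tool_rot: [-180.0, 0.0, 153.0]
force: [-0.5, -0.2, -0.1]
grip_width: 0.0869
grasp_force: 0.0
```

Call:
jog_arm([
  [[-0.35, -0.23, 0, 0, 0, 0, 0], [-0.7, -0.46, 0, 0, 0, 0, 0], [-1, -0.68, 0, 0, 0, 0, 0]],
])

```text
time_s: 1.0
tool_pos: [0.4703, 0.2596, 0.2363]
tool_rot: [-180.0, 0.0, 153.0]
force: [1.2, -0.1, -0.1]
grip_width: 0.0872
grasp_force: 0.0
```

Call:
jog_arm([
  [[-0.25, -0.17, 0, 0, 0, 0.045, 0], [-0.5, -0.34, 0, 0, 0, 0.09, 0], [-0.7, -0.5, 0, 0, 0, 0.135, 0], [-0.9, -0.6, 0, 0, 0, 0.18, 0], [-1, -0.68, 0, 0, 0, 0.22, 0]],
])

```text
time_s: 1.5
tool_pos: [0.5287, 0.1536, 0.2362]
tool_rot: [-180.0, 0.1, 113.0]
force: [-0.5, 0.8, -0.1]
grip_width: 0.0872
grasp_force: 0.0
```

```bash
python3 -c "
from h import *
go(.5605,.0995,.237)"
```

```text
t 1.5 pos [0.5287 0.1536 0.2362] rot [-1.7998e+02  5.0000e-02  1.1302e+02] shift [-0.623  0.081 -0.007] turn [-0.0001  0.0003  0.0823] F [-0.5  0.8 -0.1] grip 0.0872 0.0
```

Call:
jog_arm([
  [[-0.2, 0.03, 0, 0, 0, 0.03, 0], [-0.4, 0.05, 0, 0, 0, 0.06, 0], [-0.62, 0.08, 0, 0, 0, 0.082, 0], [-0.62, 0.08, 0, 0, 0, 0.082, 0], [-0.62, 0.08, 0, 0, 0, 0.082, 0]],
])

```text
time_s: 2.0
tool_pos: [0.5599, 0.102, 0.2363]
tool_rot: [-180.0, -0.0, 98.7]
force: [0.3, 0.9, 0.2]
grip_width: 0.0867
grasp_force: 0.0
```

```bash
python3 - <<'E'
from h import *
go(.5605,.0995,.237)
o=env.get_obs();p,d=snap('wrist','w0')
i=env.camera_info('wrist');K=i['camera_matrix'];M=np.array(i['mount'])
U,V=np.meshgrid(np.arange(640.),np.arange(400.))
c=np.stack([(U-K[0,2])/K[0,0]*d,(V-K[1,2])/K[1,1]*d,d,np.ones_like(d)],-1)@M.T
W=c[...,:3]@R.from_euler('xyz',o['tool_rot'],degrees=True).as_matrix().T+o['tool_pos']
hsv=cv2.cvtColor(p,cv2.COLOR_RGB2HSV)
m=(d>0)&(W[...,2]>.105)&(W[...,2]<.12)&(hsv[...,0]>100)&(hsv[...,0]<135)&(hsv[...,1]>120)
P=W[m];print(len(P),P.mean(0),(P.max(0)+P.min(0))/2,np.ptp(P,0),np.argwhere(m).mean(0))
E
```

```text
t 2.0 pos [0.5599 0.102  0.2363] rot [-1.7996e+02 -2.0000e-02  9.8710e+01] shift [-0.025  0.003 -0.007] turn [-0.0002 -0.0001  0.0028] F [0.3 0.9 0.2] grip 0.0867 0.0
1798 [0.55891757 0.10269925 0.1131668 ] [0.55899741 0.10214749 0.11146842] [0.03864138 0.03924072 0.00785398] [198.52892102 316.1240267 ]
```

View pics/w0.png

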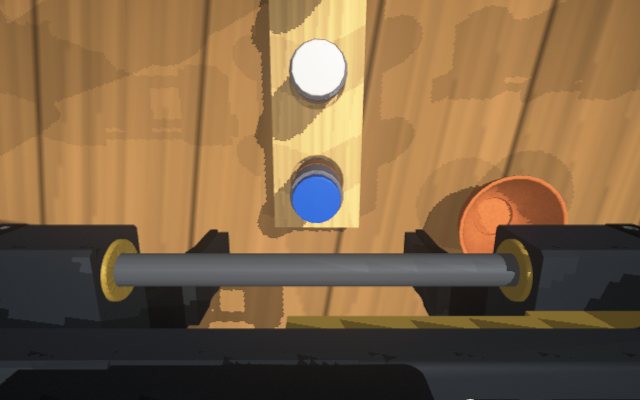

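The wrist view shows the blue cap at (316,198). It is centred between the fingers, and its world position (0.559, 0.1025) is within 1 mm of the TCP. The jaw line is square to the rack, so I'll descend.

Call:
jog_arm([
  [[0, 0, 0.25, 0, 0, 0, 0], [0, 0, 0.5, 0, 0, 0, 0], [0, 0, 0.75, 0, 0, 0, 0], [0, 0, 0.9, 0, 0, 0, 0], [0, 0, 0.9, 0, 0, 0, 0]],
])

```text
time_s: 2.55
tool_pos: [0.558, 0.103, 0.1443]
tool_rot: [-179.7, 0.0, 98.8]
force: [-0.2, -0.2, 0.5]
grip_width: 0.0868
grasp_force: 0.0
```

Call:
jog_arm([
  [[0, 0, 0.2, 0, 0, 0, 0], [0, 0, 0.4, 0, 0, 0, 0], [0, 0, 0.6, 0, 0, 0, 0], [0, 0, 0.75, 0, 0, 0, 0], [0, 0, 0.75, 0, 0, 0, 0]],
])

```text
time_s: 3.05
tool_pos: [0.5588, 0.1025, 0.0704]
tool_rot: [-179.8, 0.0, 98.8]
force: [0.7, -0.7, -0.1]
grip_width: 0.0873
grasp_force: 0.0
```

```bash
python3 -c "
from h import *
go(.559,.102,.07)"
```

```text
t 3.05 pos [0.5588 0.1025 0.0704] rot [-1.7985e+02  1.0000e-02  9.8760e+01] shift [-0.005  0.001  0.004] turn [-0.0009  0.0001  0.0031] F [ 0.7 -0.7 -0.1] grip 0.0873 0.0
```

Call:
jog_arm([
  [[0, 0, 0, 0, 0, 0, 0.3], [0, 0, 0, 0, 0, 0, 0.5], [0, 0, 0, 0, 0, 0, 0.7], [0, 0, 0, 0, 0, 0, 1], [0, 0, 0, 0, 0, 0, 1]],
], grip_force=35)

```text
time_s: 3.55
tool_pos: [0.5601, 0.1024, 0.072]
tool_rot: [180.0, -0.0, 98.7]
force: [0.5, 0.2, 0.3]
grip_width: 0.055
grasp_force: 0.0
```

Call:
jog_arm([
  [[0, 0, 0, 0, 0, 0, 1], [0, 0, 0, 0, 0, 0, 1], [0, 0, 0, 0, 0, 0, 1], [0, 0, 0, 0, 0, 0, 1], [0, 0, 0, 0, 0, 0, 1]],
])

```text
time_s: 4.05
tool_pos: [0.5599, 0.1023, 0.0717]
tool_rot: [180.0, -0.0, 98.7]
force: [-0.4, -0.8, 2.0]
grip_width: 0.0452
grasp_force: 35.0
```

Call:
jog_arm([
  [[0, 0, -0.1, 0, 0, 0, 1], [0, 0, -0.25, 0, 0, 0, 1], [0, 0, -0.4, 0, 0, 0, 1], [0, 0, -0.55, 0, 0, 0, 1], [0, 0, -0.7, 0, 0, 0, 1]],
])

```text
time_s: 4.55
tool_pos: [0.5602, 0.1024, 0.1434]
tool_rot: [179.9, -0.0, 98.7]
force: [0.2, 0.6, -3.2]
grip_width: 0.0452
grasp_force: 35.0
```

Call:
jog_arm([
  [[0, 0, -0.2, 0, 0, 0, 1], [0, 0, -0.4, 0, 0, 0, 1], [0, 0, -0.6, 0, 0, 0, 1], [0, 0, -0.7, 0, 0, 0, 1], [0, 0, -0.7, 0, 0, 0, 1]],
])

```text
time_s: 5.05
tool_pos: [0.561, 0.1025, 0.2138]
tool_rot: [179.8, -0.0, 98.7]
force: [0.0, -0.1, -3.6]
grip_width: 0.0453
grasp_force: 35.0
```

```bash
python3 - <<'E'
from h import *
go(.519,-.239,.21)
p,d=snap('scene','s1')
o=env.get_obs()
U,V=np.meshgrid(np.arange(640.),np.arange(400.));W=world('scene',d,U,V)
b=np.linalg.norm(W[...,:2]-o['tool_pos'][:2],axis=2)<.04
P=W[(d>0)&b&(W[...,2]>.08)&(W[...,2]<.2)];print('lowest',np.percentile(P[:,2],[0,1,5]))
cv2.imwrite('pics/c1.png',cv2.resize(p[60:260,260:460,::-1],None,fx=2.5,fy=2.5,interpolation=cv2.INTER_CUBIC))
E
```

```text
t 5.05 pos [0.561  0.1025 0.2138] rot [ 1.7978e+02 -4.0000e-02  9.8720e+01] shift [-3.312 -0.933  0.032] turn [ 0.0012 -0.0002  0.0029] F [ 0.  -0.1 -3.6] grip 0.0453 35.0
lowest [0.1544838  0.15580843 0.1577289 ]
```

View pics/c1.png

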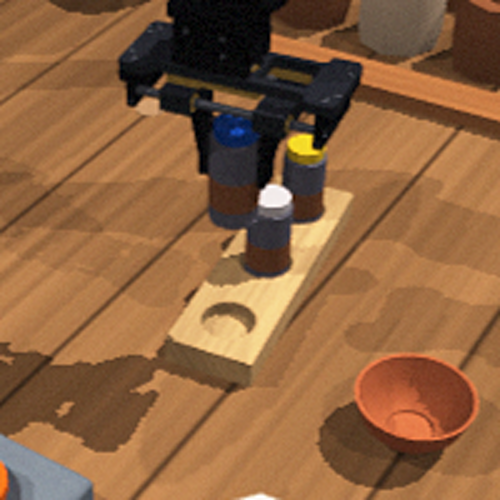

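The jar is held upright at crop (233,170). Its well is empty and the other jars are in place. Its underside is at about 0.156, which clears the pad at 0.092, so I'll carry it over.

Call:
jog_arm([
  [[-0.1, -0.03, 0, 0, 0, 0, 1], [-0.25, -0.07, 0, 0, 0, 0, 1], [-0.45, -0.13, 0, 0, 0, 0, 1], [-0.65, -0.18, 0, 0, 0, 0, 1], [-0.83, -0.23, 0, 0, 0, 0, 1]],
])

```text
time_s: 5.6
tool_pos: [0.5488, 0.0136, 0.2107]
tool_rot: [-179.9, 0.1, 98.6]
force: [0.0, 0.1, -2.9]
grip_width: 0.0455
grasp_force: 35.0
```

Call:
jog_arm([
  [[-0.17, -0.05, 0, 0, 0, 0, 1], [-0.34, -0.1, 0, 0, 0, 0, 1], [-0.51, -0.15, 0, 0, 0, 0, 1], [-0.68, -0.19, 0, 0, 0, 0, 1], [-0.83, -0.23, 0, 0, 0, 0, 1]],
])

```text
time_s: 6.1
tool_pos: [0.5384, -0.0716, 0.2108]
tool_rot: [-179.9, 0.0, 98.6]
force: [-0.1, -1.1, -3.7]
grip_width: 0.0453
grasp_force: 35.0
```

Call:
jog_arm([
  [[-0.17, -0.05, 0, 0, 0, 0, 1], [-0.34, -0.1, 0, 0, 0, 0, 1], [-0.51, -0.15, 0, 0, 0, 0, 1], [-0.68, -0.19, 0, 0, 0, 0, 1], [-0.83, -0.23, 0, 0, 0, 0, 1]],
])

```text
time_s: 6.6
tool_pos: [0.5284, -0.1565, 0.2111]
tool_rot: [-179.9, 0.0, 98.6]
force: [0.9, 0.0, -3.0]
grip_width: 0.0456
grasp_force: 35.0
```

Call:
jog_arm([
  [[-0.2, -0.06, 0, 0, 0, 0, 1], [-0.4, -0.12, 0, 0, 0, 0, 1], [-0.6, -0.17, 0, 0, 0, 0, 1], [-0.75, -0.21, 0, 0, 0, 0, 1], [-0.82, -0.24, 0, 0, 0, 0, 1]],
])

```text
time_s: 7.1
tool_pos: [0.5167, -0.2418, 0.2112]
tool_rot: [-179.9, 0.0, 98.5]
force: [-0.2, -0.1, -3.2]
grip_width: 0.045
grasp_force: 35.0
```

```bash
python3 - <<'E'
from h import *
go(.519,-.239,.15)
p,d=snap('scene','s2');p2,d2=snap('side','d2')
go(.519,-.239,.15)
o=env.get_obs();U,V=np.meshgrid(np.arange(640.),np.arange(400.))
for n,q,D in(('scene',p,d),('side',p2,d2)):
    W=world(n,D,U,V);h=cv2.cvtColor(q,cv2.COLOR_RGB2HSV)
    m=(D>0)&(W[...,2]>.084)&(W[...,2]<.097)&(h[...,0]<20)&(h[...,1]>180)&(abs(W[...,0]-.519)<.06)&(abs(W[...,1]+.239)<.06)
    P=W[m];print(n,'pad',(P.max(0)+P.min(0))/2,np.ptp(P,0))
    b=(D>0)&(np.linalg.norm(W[...,:2]-o['tool_pos'][:2],axis=2)<.035)&(W[...,2]>.11)&(W[...,2]<.185)
    P=W[b];print('jar low',np.percentile(P[:,2],[0,1,5]),(P.max(0)+P.min(0))/2,np.ptp(P,0))
cv2.imwrite('pics/c2.png',np.hstack([cv2.resize(p[100:330,150:350,::-1],(400,460)),cv2.resize(p2[20:210,260:425,::-1],(400,460))]))
E
```

```text
t 7.1 pos [ 0.5167 -0.2418  0.2112] rot [-1.7993e+02  4.0000e-02  9.8530e+01] shift [0.025 0.028 0.612] turn [-0.0004  0.0002  0.0018] F [-0.2 -0.1 -3.2] grip 0.045 35.0
t 7.2 pos [ 0.5169 -0.2408  0.2112] rot [-1.7994e+02  1.0000e-02  9.8550e+01] shift [0.015 0.024 0.612] turn [-0.0003  0.0001  0.002 ] F [-0.2 -0.6 -3.2] grip 0.0457 35.0
scene pad [ 0.52145244 -0.23993999  0.08911832] [0.07166461 0.07083052 0.01021207]
jar low [0.15243765 0.153546   0.15462939] [ 0.52283355 -0.24874535  0.16856716] [0.03819896 0.04097963 0.03225901]
side pad [ 0.51635201 -0.23504077  0.08980216] [0.06646046 0.07062163 0.01132845]
jar low [0.15416308 0.1548247  0.15763737] [ 0.51364123 -0.2305991   0.16956791] [0.04217261 0.02435658 0.03080966]
```

View pics/c2.png

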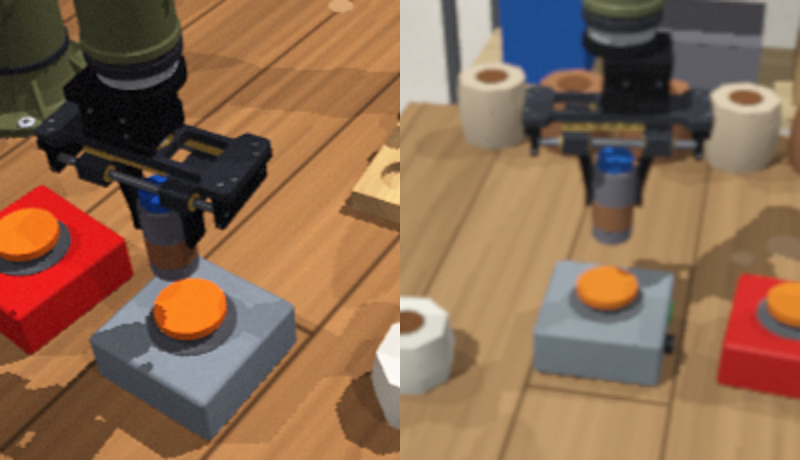

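The jar hangs upright over the grey mixer's pad, left crop (190,310) and right crop (607,288), and is within 3 mm of its middle. Contact should come after about 62 mm of descent.

Call:
jog_arm([
  [[0.02, 0.02, 0.15, 0, 0, 0, 1], [0.02, 0.02, 0.3, 0, 0, 0, 1], [0.02, 0.02, 0.45, 0, 0, 0, 1], [0.02, 0.02, 0.55, 0, 0, 0, 1], [0.02, 0.02, 0.55, 0, 0, 0, 1]],
])

```text
time_s: 7.7
tool_pos: [0.5185, -0.2358, 0.154]
tool_rot: [-179.8, -0.1, 98.8]
force: [0.3, 0.9, -2.6]
grip_width: 0.0454
grasp_force: 35.0
```

Call:
jog_arm([
  [[0, 0, 0.02, 0, 0, 0, 1], [0, 0, 0.04, 0, 0, 0, 1], [0, 0, 0.06, 0, 0, 0, 1], [0, 0, 0.08, 0, 0, 0, 1], [0, 0, 0.1, 0, 0, 0, 1]],
])

```text
time_s: 8.2
tool_pos: [0.5201, -0.2369, 0.1471]
tool_rot: [179.9, 0.0, 98.7]
force: [-0.5, 0.4, 2.4]
grip_width: 0.0455
grasp_force: 35.0
```

Call:
jog_arm([
  [[0, 0, 0.015, 0, 0, 0, 1], [0, 0, 0.03, 0, 0, 0, 1], [0, 0, 0.045, 0, 0, 0, 1], [0, 0, 0.06, 0, 0, 0, 1], [0, 0, 0.06, 0, 0, 0, 1]],
])

```text
time_s: 8.7
tool_pos: [0.5201, -0.2369, 0.1415]
tool_rot: [179.9, 0.0, 98.7]
force: [-2.9, 1.1, 6.9]
grip_width: 0.0456
grasp_force: 35.0
```

Call:
jog_arm([
  [[0, 0, 0.01, 0, 0, 0, 1], [0, 0, 0.02, 0, 0, 0, 1], [0, 0, 0.02, 0, 0, 0, 1]],
])

```text
time_s: 9.0
tool_pos: [0.5201, -0.2369, 0.1406]
tool_rot: [179.9, -0.0, 98.7]
force: [-4.5, 2.7, 13.7]
grip_width: 0.045
grasp_force: 35.0
```

Call:
jog_arm([
  [[0, 0, 0.01, 0, 0, 0, 1], [0, 0, 0.01, 0, 0, 0, 1], [0, 0, 0.01, 0, 0, 0, 1], [0, 0, 0.01, 0, 0, 0, 1], [0, 0, 0.01, 0, 0, 0, 1]],
])

```text
time_s: 9.5
tool_pos: [0.5202, -0.237, 0.1405]
tool_rot: [179.9, -0.0, 98.7]
force: [-6.3, 3.2, 18.6]
grip_width: 0.0451
grasp_force: 35.0
```

```bash
python3 - <<'E'
from h import *
o=env.get_obs();p2,d2=snap('side','d3');p,d=snap('scene','s3')
U,V=np.meshgrid(np.arange(640.),np.arange(400.))
for n,q,D in(('scene',p,d),('side',p2,d2)):
    W=world(n,D,U,V);h=cv2.cvtColor(q,cv2.COLOR_RGB2HSV)
    m=(D>0)&(W[...,2]>.07)&(W[...,2]<.1)&(h[...,0]<20)&(h[...,1]>180)&(abs(W[...,0]-.519)<.05)&(abs(W[...,1]+.239)<.05)
    P=W[m];print(n,'pad z',np.percentile(P[:,2],[50,90,95]),len(P))
cv2.imwrite('pics/c3.png',np.hstack([cv2.resize(p[100:330,150:350,::-1],(400,460)),cv2.resize(p2[20:210,260:425,::-1],(400,460))]))
go(.52,-.237,.14)
E
```

```text
scene pad z [0.08121398 0.08305052 0.08361841] 414
side pad z [0.08372759 0.08587271 0.0861612 ] 154
t 9.6 pos [ 0.5202 -0.237   0.1406] rot [ 1.7991e+02 -3.0000e-02  9.8720e+01] shift [ 0.    -0.002  0.006] turn [ 0.0005 -0.0002  0.0029] F [-6.4  3.5 18. ] grip 0.0453 35.0
```

View pics/c3.png

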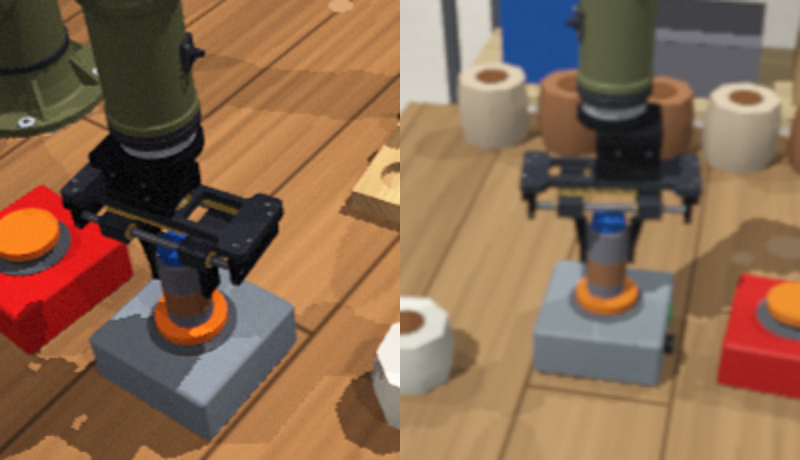

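The jar is upright and centred on the pad, left crop (190,310) and right crop (606,293). The pad top has dropped 8 to 9 mm and the load is about 21 N, so the pad is fully down. I'll hold it there.

Call:
jog_arm([
  [[0, 0, 0, 0, 0, 0, 1], [0, 0, 0, 0, 0, 0, 1], [0, 0, 0, 0, 0, 0, 1], [0, 0, 0, 0, 0, 0, 1], [0, 0, 0, 0, 0, 0, 1]],
])

```text
time_s: 10.1
tool_pos: [0.5202, -0.237, 0.1406]
tool_rot: [179.9, -0.0, 98.7]
force: [-6.6, 4.7, 18.7]
grip_width: 0.0454
grasp_force: 35.0
```

Call:
jog_arm([
  [[0, 0, 0, 0, 0, 0, 1], [0, 0, 0, 0, 0, 0, 1], [0, 0, 0, 0, 0, 0, 1], [0, 0, 0, 0, 0, 0, 1], [0, 0, 0, 0, 0, 0, 1]],
])

```text
time_s: 10.6
tool_pos: [0.5202, -0.237, 0.1406]
tool_rot: [179.9, -0.0, 98.7]
force: [-6.5, 2.9, 18.5]
grip_width: 0.0453
grasp_force: 35.0
```

Call:
jog_arm([
  [[0, 0, 0, 0, 0, 0, 1], [0, 0, 0, 0, 0, 0, 1], [0, 0, 0, 0, 0, 0, 1], [0, 0, 0, 0, 0, 0, 1]],
])

```text
time_s: 11.0
tool_pos: [0.5202, -0.237, 0.1405]
tool_rot: [179.9, -0.0, 98.7]
force: [-6.4, 3.3, 18.5]
grip_width: 0.0457
grasp_force: 35.0
```

Call:
jog_arm([
  [[0, 0, -0.05, 0, 0, 0, 1], [0, 0, -0.15, 0, 0, 0, 1], [0, 0, -0.3, 0, 0, 0, 1], [0, 0, -0.5, 0, 0, 0, 1], [0, 0, -0.7, 0, 0, 0, 1]],
])

```text
time_s: 11.5
tool_pos: [0.5195, -0.2365, 0.2081]
tool_rot: [-179.9, -0.0, 98.7]
force: [0.7, -1.0, -1.6]
grip_width: 0.0455
grasp_force: 35.0
```

Call:
jog_arm([
  [[0, 0, -0.2, 0, 0, 0, 1], [0, 0, -0.4, 0, 0, 0, 1], [0, 0, -0.55, 0, 0, 0, 1], [0, 0, -0.65, 0, 0, 0, 1], [0, 0, -0.7, 0, 0, 0, 1]],
])

```text
time_s: 12.0
tool_pos: [0.52, -0.2368, 0.2783]
tool_rot: [180.0, 0.0, 98.7]
force: [-0.1, 0.8, -2.9]
grip_width: 0.0453
grasp_force: 35.0
```

Call:
jog_arm([
  [[0, 0, 0, 0, 0, 0, 1], [0, 0, 0, 0, 0, 0, 1], [0, 0, 0, 0, 0, 0, 1], [0, 0, 0, 0, 0, 0, 1], [0, 0, 0, 0, 0, 0, 1]],
])

```text
time_s: 12.5
tool_pos: [0.5197, -0.2366, 0.2771]
tool_rot: [-180.0, -0.0, 98.7]
force: [-1.2, 0.4, -3.6]
grip_width: 0.0455
grasp_force: 35.0
```

```bash
python3 - <<'E'
from h import *
p,d=snap('scene','s4');go(.52,-.237,.28)
o=env.get_obs();print(o['joint_velocities'].round(2))
U,V=np.meshgrid(np.arange(640.),np.arange(400.));W=world('scene',d,U,V)
b=(d>0)&(np.linalg.norm(W[...,:2]-o['tool_pos'][:2],axis=2)<.035)
P=W[b&(W[...,2]>.13)];print('jar low',np.percentile(P[:,2],[0,1,5]))
P=W[b&(W[...,2]<.13)];print('pad z',np.percentile(P[:,2],[50,90,95]))
E
```

```text
t 12.55 pos [ 0.5197 -0.2367  0.2773] rot [-1.7998e+02 -1.0000e-02  9.8720e+01] shift [-0.004  0.002 -0.027] turn [-0.0001 -0.0001  0.0029] F [ 0.8  0.  -3.2] grip 0.0452 35.0
[ 0.05 -0.05  0.02 -0.1  -0.07  0.01  0.03]
jar low [0.21720129 0.22291096 0.23656969]
pad z [0.08946444 0.09123369 0.09180892]
```

View pics/s4.png

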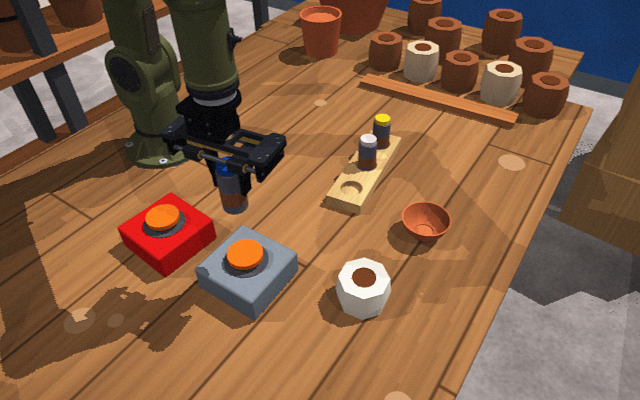

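The jar is upright and still at (233,190), with its underside at about 0.22, roughly 13 cm above the pad. The pad is back up at (245,254), and nothing else has moved.

```bash
python3 -c "
from cell import env
print(env.sign_off())"
```

```text
the job is handed in; nothing more can be done
None
```

I pressed the blue-capped jar onto the grey mixer's pad, fully down for about two seconds, then handed the job in with the jar held upright and still about 13 cm above the pad; the hand-in returned no verdict.

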